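# Seat the adapter plate on the calibration stand's studs

## Robot

A 6-joint arm with a two-finger parallel gripper is mounted at the origin on the work surface. World frame = base frame: x ahead of the robot, y to its left, z up, the work surface at z = 0. Lengths are in m, angles in rad, forces in N, time in s.
With the tool pointing down it reaches from about 0.425 to 0.925 m from the base axis. Payload 12.5 kg.
Tool frame: the origin (TCP) lies at the very end of the fingers, on their centre line; the grasp point (between the pads) lies 19 mm behind it; z points along the fingers, y is the line along which they close (so a half turn about z gives the same grasp; the last joint's range is limited). The gripper opens to 85 mm and grips with 20 to 120 N. Pads are 22 mm wide; open, the fingers measure 114 mm over their backs; the gripper's body (76 mm by 85 mm) begins 54 mm behind the grasp point. The pads swing forward as they close: fully open they stand 13 mm farther back than shut.
Start: joints at [1.104, 0.491, 1.559, -0, 1.092, -0.106], TCP at [0.221, 0.585, 0.231] pointing down, gripper open.
Joint ranges: [-3.1, 3.1], [-0.84, 2.19], [0.05, 2.79], [-1.13, 4.28], [0.06, 2.93], [-2.69, 2.69]. Speed limits (rad/s): [2.22, 2.22, 2.79, 3.14, 3.14, 3.14].

## Interface

Orientations are given as a rotation vector (axis times angle).
In Python, from bench import r gives the robot as it stands.
- The arm moves only by the tool send_rows, never from a script. Its argument "moves" is a list of rows, each a list of 7 numbers: the shift along the tool's x, y, z in m, then the turn, a rotation vector about the tool's x, y, z in degrees, then the closure in counts, from 0 (fully open) to 255 (shut). In form: [[dx, dy, dz, ax, ay, az, jaw], ...]. A call has 1 to 20 rows; each row is the pose to reach, as a shift and turn from the pose commanded when the call began, along the tool's axes at that moment; what a row does not reach only later rows make up. A row lasts 1/12 s, in which the tool goes at most 41.7 mm and 7.16 degrees, less where a joint would pass 70% of its speed; a pose out of reach is approached as far as the arm can. A call with a gripper value outside its range is refused whole. The fingers move at their own pace and stop on an object; the grip force is fixed at half the most. Time passes only in rows, so rows that repeat a pose let the fingers close. It gives the time, the measured TCP pose, the force, the opening and the grip force at its end, in the units of the state.
- r.state(): the state, without advancing time (a new reading comes with each control period).
- r.read_camera(name): name is "scene" or "top"; returns (picture, depth): 384x512x3 uint8, red, green, blue; 384x512 float32, m along the optical axis (not along the pixel's ray), 0 where there is no reading.
- r.camera_model(name): a dict with "intrinsics" (3x3 intrinsics, pixels), "origin" and "rotation" of the camera in the world. Camera axes: x right, y up, looking along -z (the intrinsics and any distortion apply to the point x, -y, -z); pixel columns grow to the right and rows downward; lengths in m; the calibration is good to about 2 mm. A picture is of the moment at which its call begins. camera_model takes no time and is no camera call.
- r.sign_off(): hands the job in; it is judged then, once.
The state is a dict: "time": time; "joint_pos": joint angles; "qvel": joint speeds; "joint_efforts": joint torques, N m; "position": TCP position; "tcp_rot": TCP orientation; "force": force on the tool from outside, world axes, zero at the start; "wrist_torque": the same for the moment, N m; "grip_width": finger opening in m; "grip_force": force on a finger pad.
Only numpy, scipy, OpenCV 4.12 (cv2) and the standard library are available. Lean on these libraries where they do the work, as an engineer would, in place of code of your own. Each camera call takes 0.05 s, during which the arm holds its last target. There are 200 camera calls.

## Task

Pick the metal adapter plate with the orange grip out of the grey tray and, keeping hold of it, lay it on the two brass studs of the blue-based torque calibration stand and slide it about until its two holes drop over the studs, then leave it lying flat and fully home on the steel carriage, released. Feel your way gently: never push on the stand with more than about 4 kg (40 N), do not let the plate drop from a height, and leave the two sockets and the torque wrench as they are.

Things in the scene. Friction and masses are not known exactly. Their poses are not given: they have to be found in the camera images.
- plate: Loose aluminium adapter plate, 0.35 to 0.65 kg, 80 mm along its x, 140 mm along its y, 8 mm thick, flat in the tray. Origin at the centre of its underside, z up. Two round through holes, 14.5 mm diameter, at x = 0, y = -45 and +45 mm. Half-turn symmetric: fits either way round. Home: underside flat on the carriage, y axis along the stand's y, studs showing 10 mm above the plate.
- plate_grip (a point): Centre of the orange block grip fixed upright on the middle of the plate, 26 mm above the plate's origin. The block is 24 mm along the plate's x (take it across this), 56 mm along its y, and reaches from 8 to 44 mm above the plate's underside.
- stand: Fixed calibration stand: blue base 200 mm (x) by 180 mm (y), 12 mm thick; on it an aluminium housing 130 by 100 mm, top at 60 mm; a small handwheel on the +y side, no higher than 66 mm. Origin at the centre of the base's underside, on the table, z up. On the housing sits a dark steel carriage, 62 (x) by 128 (y) by 15 mm, flat top 75 mm above the origin.
- stand_mid (a point): Middle of the stand, 93 mm straight above the stand's origin. The carriage bears two upright brass studs, 12 mm diameter, 18 mm tall, tips at this height (rims eased by under 1 mm), at y = -45 and +45 mm from here. It is clamped fast along the stand's x at an unreported place: the studs' common x is anywhere from +4 to +34 mm (towards +x) from here. Find it by feel or sight; y is exact.
- tray: Fixed open grey plastic tray, 220 mm (x) by 200 mm (y), walls 16 mm high and 5 mm thick. Origin at the centre of its underside on the table. The plate lies on its floor at the start.
- socket_a: Loose bright steel socket standing upright, 34 mm diameter, 45 mm high, bystander. Origin at the centre of its underside.
- socket_b: Loose dark steel socket standing upright, 28 mm diameter, 60 mm high, bystander. Origin at the centre of its underside.
- torque_wrench: Loose black and orange electronic torque wrench lying beyond the work, about 400 mm long along its y, 38 mm wide, 36 mm high, bystander. Origin below its middle, at table height.
There are look-alikes about, which are no part of the job. Several things look just like the plate: the one meant starts farthest to the robot's right.

How it is judged:
By the outcome, as a careful person would: the job done as asked, in the order asked, and still so for the second after the job is handed in, with the robot touching nothing.
It also fails if it takes over 69 s, if anything falls off the work surface, if the arm or the gripper's body presses on something with over 40 N, if the wrist force passes 120 N, or if a joint passes its speed limit or range.

## Working session

There is one attempt and no reset: what is moved stays moved. The work goes in short steps, Python scripts to look and compute and a tool call to move; the robot and the scene stay as the last step left them, time stands still between calls to the robot, and variables do not carry over. Pictures are saved under pics/ and viewed, at most 10 in all, crops included, and the job is handed in when it is done.

Besides the shell and the picture viewer there is one more tool, called after "Request:" as name(argument=value, ...) on one line, values as JSON. send_rows: Moves the arm, as the interface text tells. Its arguments: {"type":"object","properties":{"moves":{"type":"array"}},"required":["moves"]}

```bash
mkdir -p pics; ls; cat > h.py <<'E'
import numpy as np, cv2
from bench import r
from scipy.spatial.transform import Rotation as R
def ray(m,u,v):
    K=np.array(m["intrinsics"]); d=np.linalg.inv(K)@np.array([u,v,1.0]); d=np.array([d[0],-d[1],-d[2]])
    return np.array(m["origin"]), np.array(m["rotation"])@d
def onplane(m,u,v,z):
    o,d=ray(m,u,v); return o+d*(z-o[2])/d[2]
def cloud(m,dep):
    v,u=np.mgrid[:dep.shape[0],:dep.shape[1]]; K=np.array(m["intrinsics"])
    d=np.stack([u,v,np.ones_like(u)],-1)@np.linalg.inv(K).T
    d=d*np.array([1,-1,-1])*dep[...,None]
    return d@np.array(m["rotation"]).T+np.array(m["origin"])
E
python3 - <<'E'
from h import *
for n in ("scene","top"):
    p,d=r.read_camera(n); m=r.camera_model(n)
    np.savez(f"{n}0.npz",p=p,d=d); cv2.imwrite(f"pics/{n}0.png",cv2.resize(p[...,::-1],(768,576)))
    print(n,m)
print(r.state())
E
```

```text
pics
scene {'intrinsics': array([[395.47570562,   0.        , 250.71308753],
       [  0.        , 395.47570562, 195.992483  ],
       [  0.        ,   0.        ,   1.        ]]), 'origin': array([ 0.94216146, -0.11992126,  0.7103358 ]), 'rotation': array([0.51468079, 0.3562029 , 1.18201581])}
top {'intrinsics': array([[460.74415581,   0.        , 256.69864652],
       [  0.        , 460.74415581, 186.76425145],
       [  0.        ,   0.        ,   1.        ]]), 'origin': array([ 0.4583907 , -0.01120458,  1.07376937]), 'rotation': array([ 0.06971204, -0.05906287, -1.57090124])}
{'time': 0.1, 'joint_pos': array([ 1.10442640e+00,  4.91470257e-01,  1.55937535e+00, -4.17007415e-06,
        1.09171942e+00, -1.05604767e-01]), 'qvel': array([ 2.83369085e-05, -2.01808396e-03, -1.34281173e-03, -2.94931044e-04,
       -1.47641317e-03,  6.72592173e-05]), 'joint_efforts': array([ 2.34967098e-03, -6.19448876e+01, -2.62021512e+01, -1.00318373e-04,
        2.87991454e-03,  8.00599992e-06]), 'position': array([0.22051179, 0.58459568, 0.23080875]), 'tcp_rot': array([-5.63568829e-01, -3.09035455e+00,  1.46687651e-03]), 'force': array([ 0.54230381,  0.66374076, -0.38200245]), 'wrist_torque': array([-0.07166406, -0.01353758,  0.01261325]), 'grip_force': 0.0, 'grip_width': 0.0857413718326948}
```

View pics/top0.png

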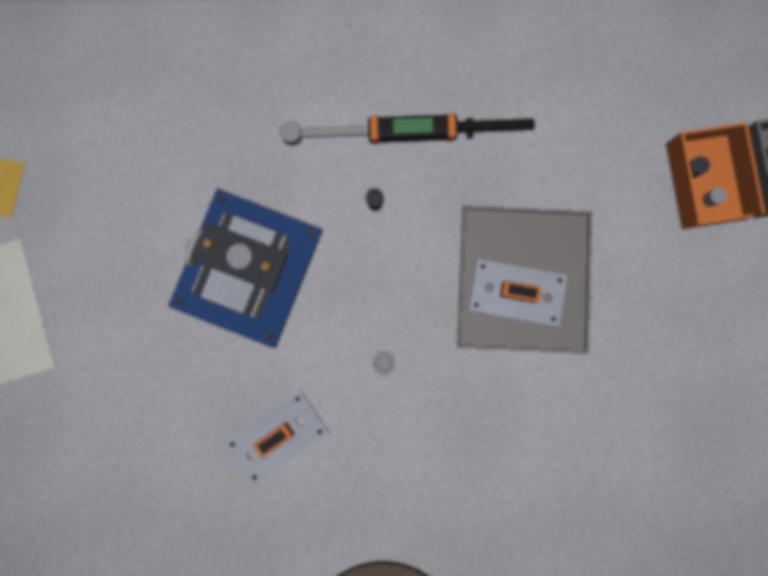

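View pics/scene0.png

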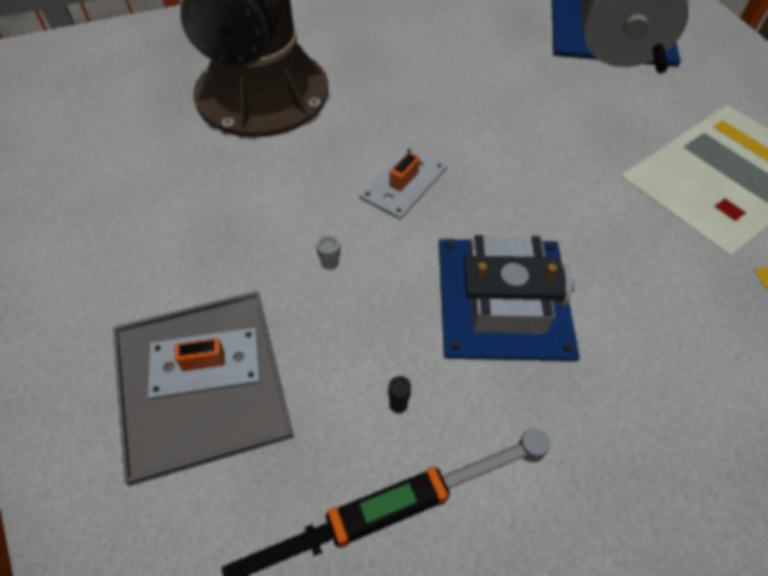

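The top view shows two plates, in 768x576 pixels: one in the grey tray at (523,291), one on the bare table at (275,440). Robot right is image right, so the tray plate fits, being both in the tray and rightmost. The stand is at (245,268), with brass studs at (207,243) and (265,266) and the handwheel (+y side) at left (190,248).

```bash
sed -i 's/np.array(m\["rotation"\])/R.from_rotvec(m["rotation"]).as_matrix()/' h.py
cat >> h.py <<'E'
def orange(p):
    h=cv2.cvtColor(p,cv2.COLOR_RGB2HSV); return h
def blobs(mask,amin=8):
    n,l,s,c=cv2.connectedComponentsWithStats(mask.astype(np.uint8)); return [(c[i],s[i],l==i) for i in range(1,n) if s[i,4]>=amin]
E
python3 - <<'E'
from h import *
for n in ("top","scene"):
    z=np.load(n+"0.npz"); p,d=z["p"],z["d"]; m=r.camera_model(n); C=cloud(m,d); h=cv2.cvtColor(p,cv2.COLOR_RGB2HSV)
    print(n,"table z",np.median(C[350:370,100:120,2]) if n=="top" else np.median(C[200:210,50:60,2]))
    br=(h[...,0]>3)&(h[...,0]<25)&(h[...,1]>110)&(h[...,2]>80)
    for c,s,l in blobs(br,6): print("orange/brass px",c.round(1),s,"pt",np.median(C[l],0).round(4),"maxz",C[l][:,2].max().round(3))
    bl=(h[...,0]>100)&(h[...,0]<125)&(h[...,1]>120)
    for c,s,l in blobs(bl,500):
        P=C[l]; P=P[np.abs(P[:,2]-.012)<.006]; rc=cv2.minAreaRect((P[:,:2]*1000).astype(np.float32)); print("blue",c,s,rc)
        print(" ends", cv2.boxPoints(rc).round(1).tolist())
    # tray plate: silver in region
    hh=C[...,2]
    print("plate z", [hh[v,u].round(4) for v,u in ([(188,330),(205,365)] if n=="top" else [(250,110),(240,168)])])
z=np.load("top0.npz"); p=z["p"]; c=np.hstack([cv2.resize(p[165:225,305:385,::-1],(400,300),interpolation=2),cv2.resize(p[140:200,115:195,::-1],(400,300),interpolation=2)])
cv2.imwrite("pics/crop1.png",c)
E
```

```text
top table z 0.0006715598711576343
orange/brass px [300.8  83.7] [298  76   7  17 101] pt [ 0.7827 -0.1064  0.0323] maxz 1.074
orange/brass px [249.3  85.8] [246  78   7  17  97] pt [0.7781 0.0134 0.0326] maxz 0.038
orange/brass px [478.7 116.2] [ 452   82   59   69 2192] pt [ 0.7078 -0.5222  0.0071] maxz 1.074
orange/brass px [  5.5 122.9] [  0 106  16  38 425] pt [0.7015 0.5916 0.0018] maxz 1.074
orange/brass px [138.3 162.1] [136 160   5   5  16] pt [0.5929 0.2499 0.0933] maxz 0.097
orange/brass px [176.9 177.3] [175 175   5   5  18] pt [0.5602 0.1662 0.0925] maxz 0.096
orange/brass px [346.5 194.4] [335 188  25  13 159] pt [ 0.5239 -0.2029  0.0494] maxz 0.055
orange/brass px [182.7 292.5] [170 283  25  21 149] pt [0.3107 0.1579 0.0441] maxz 1.074
blue [169.52954048 182.26477024] [ 114  128  100  103 2742] ((566.376220703125, 212.44674682617188), (174.3544464111328, 193.0498046875), 68.75216674804688)
 ends [[444.79998779296875, 166.1999969482422], [624.7000122070312, 96.19999694824219], [687.9000244140625, 258.70001220703125], [508.0, 328.70001220703125]]
plate z [np.float64(0.015
[... 1157 characters left out ...]
8 338  14  27 187] pt [ 0.7889 -0.1065  0.034 ] maxz 0.71
blue [378.9959893   19.00935829] [369   0  26  38 748] ((26.954864501953125, 629.830810546875), (70.9986343383789, 186.97772216796875), 66.90591430664062)
 ends [[-73.0, 633.7999877929688], [99.0, 560.5], [126.9000015258789, 625.7999877929688], [-45.099998474121094, 699.2000122070312]]
blue [328.8166065  213.46931408] [ 293  160   93   80 2770] ((569.3744506835938, 211.68670654296875), (176.99635314941406, 196.49522399902344), 68.56398010253906)
 ends [[445.6000061035156, 165.1999969482422], [628.5, 93.4000015258789], [693.2000122070312, 258.20001220703125], [510.29998779296875, 330.0]]
plate z [np.float64(0.0138), np.float64(0.0151)]
```

View pics/crop1.png

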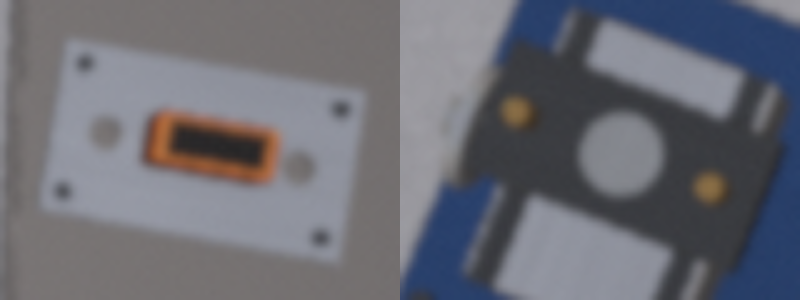

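The crop confirms it: left, the plate in the tray with an upright orange grip and two holes; right, the stand's studs, bare. Now precise poses by rays onto planes.

```bash
python3 - <<'E'
from h import *
def sub(p,c,s):  # saturation-weighted centroid
    h=cv2.cvtColor(p,cv2.COLOR_RGB2HSV); u0,v0=int(c[0]),int(c[1]); w=h[v0-4:v0+6,u0-4:u0+6].astype(float)
    hue=(w[...,0]<28)&(w[...,0]>3); W=np.clip(w[...,1]-90,0,None)*hue; v,u=np.mgrid[v0-4:v0+6,u0-4:u0+6]; return (W*u).sum()/W.sum(),(W*v).sum()/W.sum()
st={"top":[(138,162),(177,177)],"scene":[(367.8,177.9),(321.3,177)]}
for n in ("top","scene"):
    z=np.load(n+"0.npz"); p,d=z["p"],z["d"]; m=r.camera_model(n); h=cv2.cvtColor(p,cv2.COLOR_RGB2HSV)
    S=[onplane(m,*sub(p,c,0),.092 if n=="top" else .088)[:2] for c in st[n]]
    v=S[0]-S[1]; print(n,"studs",np.round(S,4),"mid",((S[0]+S[1])/2).round(4),"len",np.linalg.norm(v).round(4),"yaw of y",np.degrees(np.arctan2(v[1],v[0])).round(2))
    # plate outline
    u0,v0,u1,v1=(308,168,384,222) if n=="top" else (90,210,180,270)
    g=p[v0:v1,u0:u1].astype(int); bri=g.sum(-1)/3; blue=g[...,2]-g[...,0]
    t,_=cv2.threshold(g[...,2].astype(np.uint8),0,255,cv2.THRESH_OTSU)
    mk=(g[...,2]>t)&(blue>0)
    b=max(blobs(mk),key=lambda x:x[1][4])[2]; cn=max(cv2.findContours(b.astype(np.uint8),0,1)[0],key=cv2.contourArea)
    P=np.array([onplane(m,q[0][0]+u0,q[0][1]+v0,.0135)[:2] for q in cn]); rc=cv2.minAreaRect((P*1000).astype(np.float32)); print("plate",rc,t,cv2.contourArea(cn))
    o=max(blobs((h[...,0]>3)&(h[...,0]<25)&(h[...,1]>110)&(np.indices(h.shape[:2])[1]>u0)&(np.indices(h.shape[:2])[1]<u1)&(np.indices(h.shape[:2])[0]>v0)&(np.indices(h.shape[:2])[0]<v1)),key=lambda x:x[1][4])[2]
    vv,uu=np.nonzero(o); P=np.array([onplane(m,a,c,.05)[:2] for a,c in zip(uu,vv)]); print("grip",cv2.minAreaRect((P*1000).astype(np.float32)))
s=r.state(); print(R.from_rotvec(s["tcp_rot"]).as_matrix().round(4))
E
```

```text
top studs [[0.5925 0.2498]
 [0.5598 0.1663]] mid [0.5762 0.2081] len 0.0896 yaw of y 68.62
plate ((526.7445068359375, -207.4101104736328), (140.93911743164062, 81.71956634521484), 79.41244506835938) 131.0 2065.0
grip ((525.8487548828125, -205.01882934570312), (55.32243728637695, 22.25860023498535), 79.84745025634766)
scene studs [[0.5935 0.2515]
 [0.5613 0.1671]] mid [0.5774 0.2093] len 0.0903 yaw of y 69.11
plate ((525.9338989257812, -207.41195678710938), (141.17691040039062, 81.96464538574219), 79.55278015136719) 105.0 2551.0
grip ((537.163330078125, -206.30410766601562), (58.007041931152344, 38.36415100097656), 78.584716796875)
[[-9.356e-01  3.530e-01 -4.000e-04]
 [ 3.530e-01  9.356e-01 -9.000e-04]
 [ 1.000e-04 -1.000e-03 -1.000e+00]]
```

Request:
send_rows(moves=[[-0.033,-0.022,0,0,0,6.6,0],[-0.066,-0.044,0,0,0,13.3,0],[-0.099,-0.065,0,0,0,20,0],[-0.132,-0.087,0,0,0,26.6,0],[-0.165,-0.109,0,0,0,33.2,0],[-0.198,-0.131,0,0,0,39.9,0],[-0.232,-0.152,0,0,0,46.5,0],[-0.265,-0.174,0,0,0,53.2,0],[-0.298,-0.196,0,0,0,59.8,0],[-0.331,-0.218,0,0,0,66.5,0],[-0.364,-0.239,0,0,0,73.1,0],[-0.397,-0.261,0,0,0,79.8,0],[-0.397,-0.261,0,0,0,79.8,0]])

```text
time: 1.18
position: [0.5031, 0.1958, 0.231]
tcp_rot: [2.426, 1.995, 0.0]
force: [-0.5, 0.4, -0.6]
grip_width: 0.0853
grip_force: 0.0
```

Request:
send_rows(moves=[[-0.036,0.009,0.01,0,0,0,0],[-0.072,0.018,0.02,0,0,0,0],[-0.108,0.027,0.03,0,0,0,0],[-0.144,0.036,0.04,0,0,0,0],[-0.18,0.045,0.05,0,0,0,0],[-0.216,0.055,0.06,0,0,0,0],[-0.252,0.064,0.07,0,0,0,0],[-0.288,0.073,0.08,0,0,0,0],[-0.324,0.082,0.09,0,0,0,0],[-0.36,0.091,0.1,0,0,0,0],[-0.396,0.1,0.11,0,0,0,0],[-0.396,0.1,0.11,0,0,0,0],[-0.396,0.1,0.11,0,0,0,0],[-0.396,0.1,0.11,0,0,0,0]])

```text
time: 2.35
position: [0.526, -0.2067, 0.121]
tcp_rot: [-2.414, -2.009, 0.0]
force: [-0.3, -0.0, -0.1]
grip_width: 0.0851
grip_force: 0.0
```

```bash
cat >> h.py <<'E'
def delta(x,y,z,yaw):
    "shift and z-turn from the measured pose to TCP x,y,z with tool y at yaw deg"
    s=r.state(); M=R.from_rotvec(s["tcp_rot"]).as_matrix(); p=s["position"]
    now=np.degrees(np.arctan2(M[1,1],M[0,1])); T=R.from_euler("z",yaw,degrees=True).as_matrix()@np.array([[0,1,0],[1,0,0],[0,0,-1.]])
    print("pos",p.round(4),"yaw_y",now.round(2),"F",s["force"].round(2),"M",s["wrist_torque"].round(2)); print("shift mm",(1000*M.T@(np.array([x,y,z])-p)).round(1),"turn",np.degrees(R.from_matrix(M.T@T).as_rotvec()).round(2))
E
python3 - <<'E'
from h import *
delta(.5263,-.2074,.019,-10.5)
E
```

```text
pos [ 0.526  -0.2067  0.121 ] yaw_y -10.48 F [-0.28 -0.   -0.07] M [-0.07  0.02 -0.01]
shift mm [ -0.7   0.5 102. ] turn [-0.05 -0.03  0.02]
```

Request:
send_rows(moves=[[-0.001,0.0005,0.03,0,0,0,0],[-0.001,0.0005,0.06,0,0,0,0],[-0.001,0.0005,0.08,0,0,0,0],[-0.001,0.0005,0.09,0,0,0,0],[-0.001,0.0005,0.096,0,0,0,0],[-0.001,0.0005,0.101,0,0,0,0],[-0.001,0.0005,0.101,0,0,0,0],[-0.001,0.0005,0.101,0,0,0,80],[-0.001,0.0005,0.101,0,0,0,120],[-0.001,0.0005,0.101,0,0,0,160],[-0.001,0.0005,0.101,0,0,0,200],[-0.001,0.0005,0.101,0,0,0,255],[-0.001,0.0005,0.101,0,0,0,255],[-0.001,0.0005,0.101,0,0,0,255],[-0.001,0.0005,0.101,0,0,0,255],[-0.001,0.0005,0.101,0,0,0,255]])

```text
time: 3.68
position: [0.5269, -0.2084, 0.0208]
tcp_rot: [2.414, 2.009, 0.001]
force: [-0.1, 0.1, 5.7]
grip_width: 0.0235
grip_force: 60.2
```

Request:
send_rows(moves=[[0,0,-0.003,0,0,0,255],[0,0,-0.008,0,0,0,255],[0,0,-0.018,0,0,0,255],[0,0,-0.035,0,0,0,255],[0,0,-0.055,0,0,0,255],[0,0,-0.08,0,0,0,255],[0,0,-0.11,0,0,0,255],[0,0,-0.14,0,0,0,255],[0,0,-0.16,0,0,0,255],[0,0,-0.16,0,0,0,255],[0,0,-0.16,0,0,0,255],[0,0,-0.16,0,0,0,255]])

```text
time: 4.68
position: [0.5258, -0.2078, 0.1791]
tcp_rot: [-2.413, -2.008, 0.001]
force: [0.0, 0.9, -7.1]
grip_width: 0.023
grip_force: 59.7
```

```bash
python3 - <<'E'
from h import *
delta(.5768,.2087,.18,-21.2)
n="scene"
p,d=r.read_camera(n); np.savez("s1.npz",p=p,d=d); cv2.imwrite("pics/s1.png",cv2.resize(p[...,::-1],(768,576)))
E
```

```text
pos [ 0.5258 -0.2078  0.1791] yaw_y -10.47 F [ 0.01  0.88 -7.14] M [ 0.02  0.03 -0.03]
shift mm [418.9 -25.6  -0.6] turn [-0.11 -0.03 10.73]
```

View pics/s1.png

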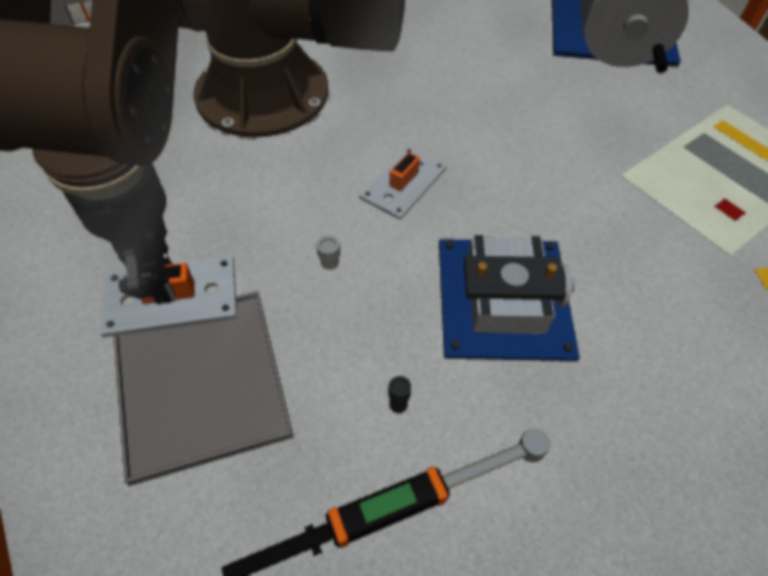

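The plate is held level over the tray (centre ~(170,295) in the picture), and the studs remain visible at (482,268) and (552,268). Carry it over.

Request:
send_rows(moves=[[0.015,-0.001,0,0,0,0.5,255],[0.045,-0.003,0,0,0,1.2,255],[0.08,-0.005,0,0,0,2,255],[0.118,-0.007,0,0,0,3,255],[0.156,-0.009,0,0,0,4,255],[0.194,-0.012,0,0,0,5,255],[0.232,-0.014,0,0,0,6,255],[0.27,-0.016,0,0,0,7,255],[0.308,-0.019,0,0,0,8,255],[0.346,-0.021,0,0,0,9,255],[0.38,-0.023,0,0,0,10,255],[0.405,-0.025,0,0,0,10.7,255],[0.419,-0.0256,0,0,0,10.73,255],[0.419,-0.0256,0.02,0,0,10.73,255],[0.419,-0.0256,0.04,0,0,10.73,255],[0.419,-0.0256,0.047,0,0,10.73,255],[0.419,-0.0256,0.047,0,0,10.73,255],[0.419,-0.0256,0.047,0,0,10.73,255]])

```text
time: 6.23
position: [0.5776, 0.208, 0.1329]
tcp_rot: [-2.592, -1.774, 0.002]
force: [0.5, 0.4, -5.5]
grip_width: 0.0234
grip_force: 59.7
```

```bash
python3 - <<'E'
from h import *
delta(.5768,.2087,.13,-21.2)
o=[]
for n in ("scene","top"):
    p,d=r.read_camera(n); np.savez(n+"2.npz",p=p,d=d)
    a=(290,130,410,220) if n=="scene" else (105,120,225,210)
    o.append(cv2.resize(p[a[1]:a[3],a[0]:a[2],::-1],(400,300),interpolation=2))
cv2.imwrite("pics/s2.png",np.hstack(o))
E
```

```text
pos [0.5776 0.208  0.1329] yaw_y -21.23 F [ 0.49  0.39 -5.53] M [ 0.01 -0.01  0.03]
shift mm [ 0.4 -1.   2.9] turn [-0.07  0.04 -0.03]
```

View pics/s2.png

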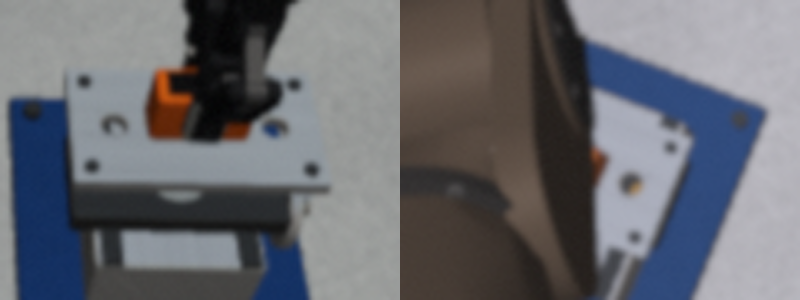

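The left half (scene view) shows the plate level above the stand. Its four dark screws are at crop (85,81), (295,84), (92,167) and (312,170), and both holes are visible. I'll use the screws, in the same camera as the studs, to get the plate's pose relative to the studs.

```bash
python3 - <<'E'
from h import *
z=np.load("scene2.npz"); p,d=z["p"],z["d"]; m=r.camera_model("scene"); C=cloud(m,d)
q=np.array([(85,81),(295,84),(92,167),(312,170)])*.3+[290,130]
print("top z near screws",[np.median(C[int(v)-2:int(v)+3,int(u)-2:int(u)+3,2]).round(4) for u,v in q])
g=p.astype(float).mean(-1)
def dark(u,v,k=4):
    u0,v0=int(round(u)),int(round(v)); w=g[v0-k:v0+k+1,u0-k:u0+k+1]; W=np.clip(np.median(w)-25-w,0,None); V,U=np.mgrid[v0-k:v0+k+1,u0-k:u0+k+1]; return (W*U).sum()/W.sum(),(W*V).sum()/W.sum()
for zt in (.126,):
    P=np.array([onplane(m,*dark(u,v),zt)[:2] for u,v in q]); c=P.mean(0)
    yv=(P[1]-P[0]+P[3]-P[2])/2; xv=(P[2]-P[0]+P[3]-P[1])/2
    print("screws",P.round(4).tolist(),"ctr",c.round(4),"y len",np.linalg.norm(yv).round(4),"yaw",np.degrees(np.arctan2(yv[1],yv[0])).round(2),"x len",np.linalg.norm(xv).round(4),"yaw",np.degrees(np.arctan2(xv[1],xv[0])).round(2))
E
```

```text
top z near screws [np.float64(0.128), np.float64(0.1275), np.float64(0.1279), np.float64(0.1275)]
screws [[0.5278, 0.1644], [0.5718, 0.2737], [0.5839, 0.1426], [0.6274, 0.2547]] ctr [0.5777 0.2088] y len 0.119 yaw 68.44 x len 0.0595 yaw -20.06
```

Request:
send_rows(moves=[[0.0005,-0.0005,0.01,0,0,0,255],[0.0005,-0.0005,0.018,0,0,0,255],[0.0005,-0.0005,0.021,0,0,0,255],[0.0005,-0.0005,0.023,0,0,0,255],[0.0005,-0.0005,0.024,0,0,0,255],[0.0005,-0.0005,0.025,0,0,0,255],[0.0005,-0.0005,0.026,0,0,0,255],[0.0005,-0.0005,0.026,0,0,0,255],[0.0005,-0.0005,0.026,0,0,0,255]])

```text
time: 7.08
position: [0.5773, 0.2091, 0.1074]
tcp_rot: [2.592, 1.775, 0.0]
force: [0.4, 0.3, -6.1]
grip_width: 0.0226
grip_force: 59.8
```

Request:
send_rows(moves=[[0,0,0.001,0,0,0,255],[0,0,0.0015,0,0,0,255],[0,0,0.002,0,0,0,255],[0,0,0.002,0,0,0,255],[0,0,0.002,0,0,0,255]])

```text
time: 7.5
position: [0.5773, 0.2091, 0.1053]
tcp_rot: [-2.592, -1.775, -0.0]
force: [-0.4, -0.7, -6.5]
grip_width: 0.0226
grip_force: 59.8
```

Request:
send_rows(moves=[[0,0,0.0005,0,0,0,255],[0,0,0.001,0,0,0,255],[0,0,0.0015,0,0,0,255],[0,0,0.002,0,0,0,255],[0,0,0.0025,0,0,0,255],[0,0,0.003,0,0,0,255],[0,0,0.003,0,0,0,255]])

```text
time: 8.08
position: [0.5773, 0.2091, 0.1022]
tcp_rot: [-2.592, -1.775, 0.0]
force: [-0.4, 0.0, -6.2]
grip_width: 0.0233
grip_force: 59.8
```

Request:
send_rows(moves=[[0,0,0.0007,0,0,0,255],[0,0,0.0014,0,0,0,255],[0,0,0.0021,0,0,0,255],[0,0,0.0028,0,0,0,255],[0,0,0.0035,0,0,0,255],[0,0,0.004,0,0,0,255],[0,0,0.004,0,0,0,255]])

```text
time: 8.67
position: [0.5772, 0.2091, 0.0982]
tcp_rot: [-2.592, -1.775, 0.0]
force: [-0.7, 0.0, -6.3]
grip_width: 0.0232
grip_force: 59.8
```

Request:
send_rows(moves=[[0,0,0.0007,0,0,0,255],[0,0,0.0014,0,0,0,255],[0,0,0.0021,0,0,0,255],[0,0,0.0028,0,0,0,255],[0,0,0.0035,0,0,0,255],[0,0,0.0042,0,0,0,255],[0,0,0.005,0,0,0,255],[0,0,0.0055,0,0,0,255],[0,0,0.0055,0,0,0,255]])

```text
time: 9.42
position: [0.5772, 0.2091, 0.0927]
tcp_rot: [-2.592, -1.775, 0.0]
force: [0.6, -0.2, -7.3]
grip_width: 0.0232
grip_force: 59.8
```

```bash
python3 - <<'E'
from h import *
delta(.5768,.2087,.09,-21.2)
p,d=r.read_camera("scene"); cv2.imwrite("pics/s3.png",cv2.resize(p[130:220,290:410,::-1],(640,480),interpolation=2))
E
```

```text
pos [0.5772 0.2091 0.0927] yaw_y -21.2 F [ 0.57 -0.24 -7.27] M [ 0.04 -0.04  0.01]
shift mm [-0.5 -0.3  2.7] turn [-0.01  0.   -0.  ]
```

View pics/s3.png

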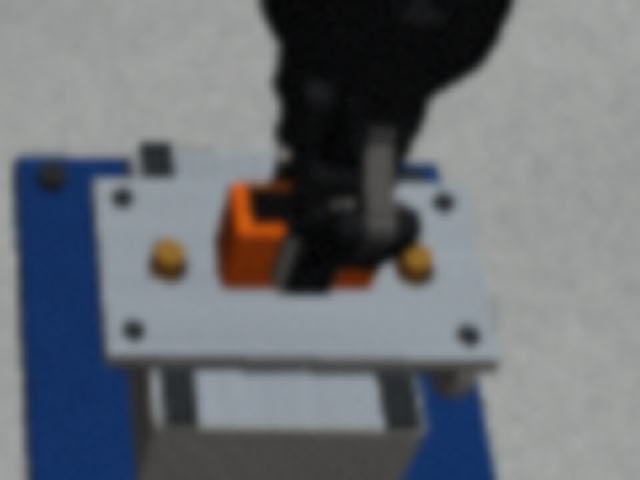

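Both brass studs stand through the holes, at crop (168,260) and (415,262). The plate is level and almost home, so I'll ease it down to contact.

Request:
send_rows(moves=[[0,0,0.0005,0,0,0,255],[0,0,0.001,0,0,0,255],[0,0,0.0015,0,0,0,255],[0,0,0.002,0,0,0,255],[0,0,0.0025,0,0,0,255],[0,0,0.0025,0,0,0,255],[0,0,0.0025,0,0,0,255]])

```text
time: 10.05
position: [0.5773, 0.2091, 0.0909]
tcp_rot: [2.592, 1.775, 0.001]
force: [-4.1, -1.3, 4.2]
grip_width: 0.0231
grip_force: 61.2
```

Request:
send_rows(moves=[[0,0,0,0,0,0,200],[0,0,0,0,0,0,180],[0,0,0,0,0,0,160],[0,0,0,0,0,0,140],[0,0,0,0,0,0,120],[0,0,0,0,0,0,100],[0,0,0,0,0,0,80],[0,0,0,0,0,0,60],[0,0,0,0,0,0,60]])

```text
time: 10.8
position: [0.5773, 0.2091, 0.0903]
tcp_rot: [-2.592, -1.775, -0.0]
force: [0.5, 0.2, -0.6]
grip_width: 0.0651
grip_force: 0.0
```

Released with no residual force. Retreat straight up, then aside towards the robot's right for a clear view.

Request:
send_rows(moves=[[0,0,-0.005,0,0,0,60],[0,0,-0.015,0,0,0,60],[0,0,-0.035,0,0,0,60],[0,0,-0.07,0,0,0,60],[0,0,-0.105,0,0,0,60],[0,0,-0.13,0,0,0,60],[-0.04,0,-0.14,0,0,0,60],[-0.08,0,-0.14,0,0,0,60],[-0.12,0,-0.14,0,0,0,60],[-0.16,0,-0.14,0,0,0,60],[-0.2,0,-0.14,0,0,0,60],[-0.24,0,-0.14,0,0,0,60],[-0.27,0,-0.14,0,0,0,60],[-0.27,0,-0.14,0,0,0,60],[-0.27,0,-0.14,0,0,0,60]])

```text
time: 12.05
position: [0.4794, -0.0438, 0.2313]
tcp_rot: [2.594, 1.77, 0.002]
force: [-0.3, 0.5, -0.1]
grip_width: 0.0652
grip_force: 0.0
```

```bash
python3 - <<'E'
from h import *
o=[]
for n,a in (("scene",(290,130,410,220)),("top",(105,120,225,210))):
    p,d=r.read_camera(n); C=cloud(r.camera_model(n),d)
    o.append(cv2.resize(p[a[1]:a[3],a[0]:a[2],::-1],(400,300),interpolation=2))
    S=C[a[1]:a[3],a[0]:a[2]].reshape(-1,3); 
    h=S[(abs(S[:,0]-.577)<.1)&(abs(S[:,1]-.209)<.1)&(S[:,2]>.078)&(S[:,2]<.089)]
    A=np.c_[h[:,:2]-[.577,.209],np.ones(len(h))]; print(n,"plate top z, slopes",np.linalg.lstsq(A,h[:,2],rcond=None)[0].round(4)[::-1],len(h))
cv2.imwrite("pics/s4.png",np.hstack(o)); print(r.state()["position"],r.state()["force"])
E
```

```text
scene plate top z, slopes [ 0.0846  0.0048 -0.0102] 1846
top plate top z, slopes [ 0.0834 -0.0004 -0.0014] 1973
[ 0.47994282 -0.04231644  0.23094953] [-0.2817576  -0.30233063 -0.83421461]
```

View pics/s4.png

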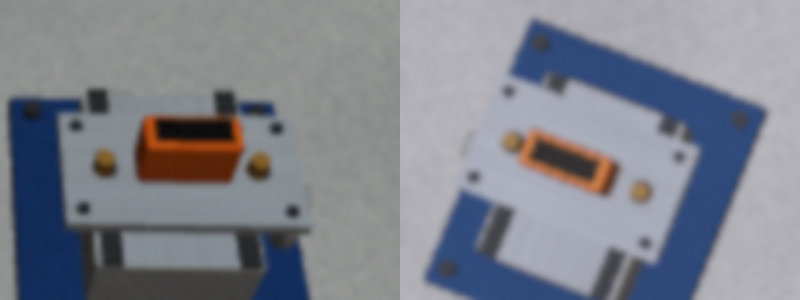

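The plate lies flat: its top is at 83–84.6 mm (83 expected), with slopes within noise. Both studs stand through the holes in both views, at scene crop (105,163), (260,165) and top crop (512,141), (640,190). The arm is clear, so I'm handing in.

```bash
python3 -c "
from bench import r
print(r.sign_off())"
```

```text
the job is handed in; nothing more can be done
None
```

The plate from the tray is lying flat and fully home on the stand's carriage, released, with both studs through its holes; it dropped over them on the first lowering, so no sliding about was needed, and I handed the job in at about 12 s.

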